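# Lay the tall carton down on the pantry board

## Robot

A 6-joint arm with a two-finger parallel gripper is mounted at the origin on the work surface. World frame = base frame: x ahead of the robot, y to its left, z up, the work surface at z = 0. Lengths are in mm, angles in rad, forces in N, time in s.
With the tool pointing down it reaches from about 300 to 775 mm from the base axis. Payload 14.6 kg.
Tool frame: the origin (TCP) lies on the mounting face of the last link; the fingertips stand 199 mm ahead of it and the grasp point (between the pads) lies 180 mm ahead of it; z points along the fingers, y is the line along which they close (so a half turn about z gives the same grasp; the last joint's range is limited). The gripper opens to 94 mm and grips with 3 to 60 N. Pads are 16 mm wide; open, the fingers measure 119 mm over their backs; the gripper's body (75 mm by 177 mm) begins 78 mm behind the grasp point.
Start: joints at [-1.239, 0.3, 1.521, -0, 1.321, -0.067], TCP at [213.565, -506.834, 404.646] pointing down, gripper open.
Joint ranges: [-3.03, 3.03], [-0.79, 2.21], [0.23, 2.52], [-1.04, 4.18], [0, 3.07], [-2.55, 2.55]. Speed limits (rad/s): [2.22, 2.22, 2.57, 3.14, 3.14, 3.14].

## Interface

Orientations are given as [roll, pitch, yaw] about the fixed x, y, z axes, in that order (R = Rz(yaw) Ry(pitch) Rx(roll)).
In Python, from cell import manip gives the robot as it stands. The module is installed in compiled form; this text tells all that it offers.
- The arm moves only by the shell command python3 -m creep 'ROWS' [FORCE]. ROWS is a JSON object of lists of equal length, an entry for each row: "slide": the shift along the world's x, y, z in cm, a list of three; "turn": the turn about the world's z in rad; "claw": the opening, from 0 (shut) to 1 (fully open). A call has 1 to 8 rows; each row shifts and turns the commanded pose from where the row before left it; what a row does not reach is not made up. A row lasts 1/8 s, in which the tool goes at most 62.5 mm and 10.7 degrees, less where a joint would pass 70% of its speed; a pose out of reach is approached as far as the arm can. A call with a gripper value outside its range is refused whole. The fingers move at their own pace and stop on an object; FORCE is the grip in N (left out, the last holds). Time passes only in rows, so rows that do not move let the fingers close. It gives the time, the measured TCP pose, the force, the opening and the grip force at its end, in the units of the state.
- manip.read_state(): the state, without advancing time (a new reading comes with each control period).
- manip.camera(name): name is "scene" or "top" or "wrist"; returns (picture, depth): 480x640x3 uint8, red, green, blue; 480x640 float32, mm along the optical axis (not along the pixel's ray), 0 where there is no reading.
- manip.calibration(name): a dict with "intrinsics" (3x3 intrinsics, pixels), "k1" (the pictures are not rectified: a ray, as slopes to the right and down, at radius r is drawn at 1 + k1 r^2 times it, then the intrinsics apply), "pose" (4x4, takes a point from camera to world coordinates). Camera axes: x right, y up, looking along -z (the intrinsics and any distortion apply to the point x, -y, -z); pixel columns grow to the right and rows downward; lengths in mm; the calibration is good to about 2 mm. A picture is of the moment at which its call begins: read the wrist's pose just before it. calibration takes no time and is no camera call; for the wrist camera it gives the pose at the moment of the call.
- manip.sign_off(): hands the job in; it is judged then, once.
Trained networks look in the newest picture that a camera, given by its name, has taken for a name from the list of things; names that differ only in an ending like _2 or _b are one class to them, and where a whole thing is asked for, a point or a joint stands for the part that bears it (a point fixed in the world has none). Each returns a list of dicts, best first, with "score" (0 to 1); they miss things now and then, are a little off and sometimes report something else, mostly with a low value. They report only what shows in the picture. A call takes as long as a camera call.
- manip.cut_out(query, camera): "mask" (480x640 bool, what is visible of it) and "position" ([column, row] in pixels, amid what is visible of it).
The state is a dict: "clock": time; "joints": joint angles; "qd": joint speeds; "effort": joint torques, N m; "eef_pos": TCP position; "eef_rot": TCP orientation; "wrist_force": force on the tool from outside, world axes, zero at the start; "moment": the same for the moment, N m; "finger_gap": finger opening in mm; "finger_force": force on a finger pad.
Only numpy, scipy, OpenCV 4.12 (cv2) and the standard library are available. Lean on these libraries where they do the work, as an engineer would, in place of code of your own. Each camera call takes 0.05 s, during which the arm holds its last target. There are 200 camera calls.

## Task

Lay the tall carton on its side on the wooden pantry board: slide it, still upright, along the counter until its foot sits square against the board's open end, then push high on its back, slowly, so that it tips over that edge and drops flat onto the board. Then slide the lying carton along the board, square to it, until its top end meets the buffer on the end rail and press it firmly home there for a moment (about 10 N, never more than 25 N, the card dents), and leave it. Do not bump the carton about or disturb the jars and the pepper mill.

Things in the scene. Friction and masses are not known exactly. Their poses are not given: they have to be found in the camera images.
- board: Flat wooden pantry board fixed to the counter, 268 long x 200 wide x 18 mm thick. Origin: underside, middle of its open end (the low 18 mm high edge that serves as the stop, on the robot's left). Its x axis points along the board from the open end to the end rail (roughly to the robot's right), y across the board (roughly away from the robot), z up. Its top is 18 mm above the origin.
- rail: Wooden end rail across the board's far end, fixed to it, 18 thick x 200 wide x 60 mm high. Origin: middle of the lower edge of its inner face, 250 mm from the open end, level with the board's top; same axes as the board. On that face a stiff dark rubber buffer bar (160 wide, 13 to 47 mm up) stands out 4 to 16 mm, set differently each time and not measured; it counts as the rail and does not give.
- carton: Closed tall carton, 100 (its x) x 120 (y) x 190 mm (z), 0.35 to 0.6 kg, loose, too big to grip. Origin: centre of its foot. Starts upright, 25 to 60 mm short of the board's open end, x axis towards the board (its back is the -x face), up to 0.15 rad off square. Friction 0.2 to 0.35 on everything: 1 to 2 N slides it; pushed above two thirds of its height it may topple too early.
- carton_mid (a point): Centre of the carton, 95 mm from its foot; same axes. With the foot against the board, a push 30 mm up needs 5 N or more to tip it, one 160 mm up only 1 to 2 N; past about 0.5 rad it falls by itself and rests flat on the board: x axis down, z towards the rail, its centre 68 mm up, its foot end 40 to 65 mm out past the board's open end, 95 to 120 mm left to slide.
- jar_a: Bystander: glass jar with a wooden lid, 88 across x 132 mm high, standing beside the board on the side away from the robot. Origin at the centre of its underside.
- jar_b: Bystander: glass jar with a wooden lid, 88 across x 107 mm high, beside the board on the side away from the robot. Origin at the centre of its underside.
- mill: Bystander: dark wooden pepper mill, 56 across x 122 mm high, standing beyond the end rail. Origin at the centre of its underside.

How it is judged:
By the outcome, as a careful person would: the job done as asked, in the order asked, and still so for the second after the job is handed in, with the robot touching nothing.
It also fails if it takes over 72 s, if anything falls off the work surface, if the arm or the gripper's body presses on something with over 40 N, if the wrist force passes 120 N, or if a joint passes its speed limit or range.

## Working session

There is one attempt and no reset: what is moved stays moved. The work goes in short steps, Python scripts to look and compute and a shell command to move; the robot and the scene stay as the last step left them, time stands still between calls to the robot, and variables do not carry over. Pictures are saved under pics/ and viewed, at most 10 in all, crops included, and the job is handed in when it is done.

```bash
mkdir -p pics
cat > h.py <<'E'
import numpy as np, cv2
from cell import manip
def cloud(cam, depth):
    c=manip.calibration(cam); K=np.array(c["intrinsics"]); T=np.array(c["pose"])
    v,u=np.mgrid[0:480,0:640].astype(float)
    p=np.stack([u,v],-1).reshape(-1,1,2)
    n=cv2.undistortPoints(p,K,np.array([c["k1"],0,0,0,0.])).reshape(480,640,2)
    d=depth.astype(float)
    P=np.stack([n[...,0]*d,-n[...,1]*d,-d],-1)
    return P@T[:3,:3].T+T[:3,3]
def rect(P):
    (c,s,a)=cv2.minAreaRect(P[:,:2].astype(np.float32)); return np.round(c,1),np.round(s,1),round(a,2)
E
python3 - <<'E'
from h import *
s=manip.read_state(); print({k:np.round(v,3) for k,v in s.items()})
ims=[]
for cam in ("top","scene"):
    im,d=manip.camera(cam); ims.append(im); W=cloud(cam,d); np.save(cam+".npy",W)
    for q in ("carton","board","rail","jar_a","mill"):
        for r in manip.cut_out(q,cam)[:3]:
            if r["score"]<.3: continue
            m=r["mask"]&(d>0)
            P=W[m]; z=np.percentile(P[:,2],[5,50,95])
            print(cam,q,round(r["score"],2),np.round(r["position"]),m.sum(),np.round(z),end=" ")
            Pt=P[P[:,2]>z[2]-8]
            print("toprect",rect(Pt) if len(Pt)>5 else "")
cv2.imwrite("pics/a.png",cv2.cvtColor(cv2.resize(np.vstack(ims),(450,600) if 0 else (400,600)),cv2.COLOR_RGB2BGR))
E
```

```text
{'clock': np.float64(0.0), 'joints': array([-1.239,  0.3  ,  1.522, -0.   ,  1.321, -0.067]), 'qd': array([ 0.001,  0.001, -0.   , -0.   , -0.   ,  0.   ]), 'effort': array([ 1.0000e-03, -5.3180e+01, -3.5273e+01,  7.1000e-02,  2.4000e-02,
       -0.0000e+00]), 'eef_pos': array([ 213.532, -506.814,  404.096]), 'eef_rot': array([-3.14 , -0.   ,  0.399]), 'wrist_force': array([ 0.875,  0.153, -0.127]), 'moment': array([0.006, 0.027, 0.039]), 'finger_force': np.float64(0.0), 'finger_gap': np.float64(94.232)}
top carton 0.86 [185. 278.] 5829 [ 33. 189. 192.] toprect (array([497.9, 200.1]), array([120.4, 102.6]), 12.61)
top board 0.8 [319. 266.] 12928 [15. 18. 77.] toprect (array([ 561.3, -162.5]), array([198.3,  19. ]), 12.24)
top rail 0.9 [378. 258.] 1743 [28. 75. 79.] toprect (array([ 560.6, -162.6]), array([197.,  19.]), 12.24)
top jar_a 0.57 [315. 173.] 2187 [ 28. 131. 134.] toprect (array([716.5, -28.7]), array([86.8, 84.7]), 44.46)
top mill 0.67 [416. 214.] 886 [  8. 104. 120.] toprect (array([ 647.2, -232.8]), array([35.8, 34.6]), 31.91)
scene carton 0.64 [451. 244.] 7508 [ 25. 186. 192.] toprect (array([498.9, 202. ]), array([124.7, 100.3]), 11.86)
scene board 0.9 [314. 248.] 12992 [15. 19. 77.] toprect (array([ 592. , -146.5]), array([259.6,  57.1]), 24.38)
scene rail 0.67 [251. 231.] 1790 [36. 71. 81.] toprect (array([ 562. , -159.8]), array([201.3,  19. ]), 11.99)
scene jar_a 0.75 [282. 314.] 3307 [ 24. 131. 134.] toprect (array([718.9, -27.2]), array([85.6, 86.8]), 83.63)
scene jar_a 0.58 [391. 333.] 3023 [ 25. 106. 109.] toprect (array([681.8, 150.8]), array([86.8, 85.9]), 44.93)
scene mill 0.74 [199. 252.] 1319 [  8.  71. 120.] toprect (array([ 648.7, -229.8]), array([38.1, 36. ]), 29.58)
```

View pics/a.png

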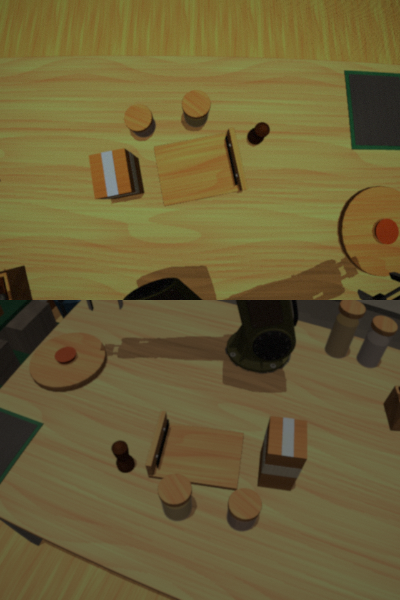

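The top picture has the carton at left (110,173) and the board to its right, with the rail at (235,160) on the board's far end. The jars are at (138,120) and (196,105), and the mill is at (260,130). The carton is nearly square to the board, about 59 mm short of it and 16 mm off its midline. I'll lift and cross over to a point behind the carton, with the open fingers spread across its back.

```bash
python3 -m creep '{"slide":[[0,0,5],[0,0,5],[1.65,5,0],[1.65,5,0],[1.65,5,0],[1.65,5,0],[1.65,5,0],[1.65,5,0]],"turn":[0,0,0.087,0.087,0.087,0.087,0.087,0.087],"claw":[1,1,1,1,1,1,1,1]}'
python3 -m creep '{"slide":[[1.65,5,0],[1.65,5,0],[1.65,5,0],[1.65,5,0],[1.65,5,0],[1.65,5,0],[1.65,5,0],[1.65,5,0]],"turn":[0.087,0.087,0.087,0.087,0.087,0.087,0.087,0.087],"claw":[1,1,1,1,1,1,1,1]}'
cat >> h.py <<'E'
B=np.array([505.7,90.4]); a=np.deg2rad(12.15); bx=np.array([np.sin(a),-np.cos(a)]); by=np.array([np.cos(a),np.sin(a)])
def tob(P): d=P[...,:2]-B; return np.stack([d@bx,d@by,P[...,2]],-1)
def state():
    s=manip.read_state(); p=np.array(s["eef_pos"]); f=np.array(s["wrist_force"])
    print("t",round(s["clock"],2),"tcp",p.round(1),"yaw",np.round(s["eef_rot"],3),"tip in board",tob(p-[0,0,199]).round(1),"F world",f.round(1),"along",(f[:2]@bx).round(1),(f[:2]@by).round(1)); return s
E
python3 - <<'E'
from h import *
state()
for cam in ("top","scene"):
    W=tob(np.load(cam+".npy"))
    x,y,z=W[...,0],W[...,1],W[...,2]
    # board open edge per y strip; rail inner face; carton top edges
    for lo in (-80,-40,0,40):
        k=(y>lo)&(y<lo+30)&(z>13)&(z<23)&(x>-20)&(x<100); print(cam,"open edge",lo,np.percentile(x[k],[.5,2]).round(1), end=" ")
        k=(y>lo)&(y<lo+30)&(z>70)&(z<86)&(x>200); print("rail",np.percentile(x[k],[1,50,99]).round(1))
    k=(z>180)&(z<200)&(x<0)&(x>-200)&(abs(y)<120); P=W[k]
    (c,s,an)=cv2.minAreaRect(P[:,:2].astype(np.float32)); print("carton",np.round(c,1),np.round(s,1),an)
    for lo in (-30,0,30,60):
        q=P[abs(P[:,1]-lo)<10]; print("  x range",lo,np.percentile(q[:,0],[2,98]).round(1))
E
```

```text
clock: 1.6
eef_pos: [312.6, -205.2, 504.8]
eef_rot: [3.141, -0.0, 0.923]
wrist_force: [0.7, -0.1, -0.5]
finger_gap: 94.0
finger_force: 0.0
clock: 2.6
eef_pos: [444.7, 195.0, 504.8]
eef_rot: [3.141, -0.0, 1.62]
wrist_force: [1.0, -0.9, -0.3]
finger_gap: 94.0
finger_force: 0.0
t 2.6 tcp [444.7 195.  504.8] yaw [ 3.141 -0.     1.62 ] tip in board [-115.1  -37.6  305.8] F world [ 1.  -0.9 -0.3] along 1.1 0.8
top open edge -80 [0.3 1.9] rail [249.9 258.3 268.1]
top open edge -40 [0.4 1.9] rail [249.8 258.3 267.3]
top open edge 0 [0.4 1.9] rail [249.8 258.3 267.7]
top open edge 40 [0. 2.] rail [249.9 259.6 340.6]
carton [-109.    15.4] [102.7 120.4] 0.4554567337036133
  x range -30 [-157.8  -58.4]
  x range 0 [-156.8  -58.4]
  x range 30 [-157.8  -58.8]
  x range 60 [-157.6  -59. ]
scene open edge -80 [-0.5  0.7] rail [247.3 255.4 265.1]
scene open edge -40 [-0.2  1.2] rail [247.3 255.3 265.2]
scene open edge 0 [-0.3  1.3] rail [247.5 255.2 265.6]
scene open edge 40 [-0.2  1.3] rail [247.2 255.9 292.6]
carton [-110.6   16.8] [124.6 101.1] 89.88257598876953
  x range -30 [-158.6  -61.2]
  x range 0 [-158.7  -61.6]
  x range 30 [-158.6  -61.2]
  x range 60 [-158.6  -61.5]
```

```bash
python3 -m creep '{"slide":[[1.6,5.1,0],[1.6,5.1,0],[0,0,-5],[0,0,-5],[0,0,-5],[0,0,-5.2],[0,0,0],[0,0,0]],"turn":[0.08,0.083,0,0,0,0,0,0],"claw":[1,1,1,1,1,1,1,1]}'
python3 - <<'E'
from h import *
state()
E
```

```text
clock: 3.6
eef_pos: [477.0, 295.4, 304.9]
eef_rot: [3.139, -0.001, 1.78]
wrist_force: [-0.9, 0.2, 0.6]
finger_gap: 94.2
finger_force: 0.0
t 3.6 tcp [477.  295.4 304.9] yaw [ 3.139e+00 -1.000e-03  1.780e+00] tip in board [-206.4   15.1  105.9] F world [-0.9  0.2  0.6] along -0.4 -0.8
```

```bash
python3 -m creep '{"slide":[[0.12,-0.54,-0.1],[0.12,-0.54,-0.1],[0.12,-0.54,0],[0.12,-0.54,0],[0.12,-0.54,0],[0.06,-0.3,0],[0.06,-0.3,0],[0.06,-0.2,0]],"turn":[0,0,0,0,0,0,0,0],"claw":[1,1,1,1,1,1,1,1]}'
python3 - <<'E'
from h import *
state()
E
python3 -m creep '{"slide":[[0.04,-0.2,0],[0.04,-0.2,0],[0.04,-0.2,0],[0.04,-0.2,0],[0.04,-0.2,0],[0.04,-0.2,0],[0.04,-0.2,0],[0.04,-0.2,0]],"turn":[0,0,0,0,0,0,0,0],"claw":[1,1,1,1,1,1,1,1]}';  python3 - <<'E'
from h import *
state()
for cam in ("top",):
    im,d=manip.camera(cam); W=tob(cloud(cam,d)); x,y,z=np.moveaxis(W,-1,0)
    k=(z>180)&(z<200)&(x<0)&(x>-200)&(abs(y)<120); P=W[k]
    print(cv2.minAreaRect(P[:,:2].astype(np.float32)))
    for lo in (-30,0,30,60):
        q=P[abs(P[:,1]-lo)<10]; print("  x range",lo,np.percentile(q[:,0],[2,98]).round(1))
r=manip.camera("wrist")[0]; cv2.imwrite("pics/b.png",np.hstack([im[180:380,80:400],cv2.resize(r,(320,200))])[...,::-1])
E
```

```text
clock: 4.6
eef_pos: [484.4, 260.0, 300.7]
eef_rot: [-3.142, -0.0, 1.78]
wrist_force: [-0.3, 0.1, 0.2]
finger_gap: 94.2
finger_force: 0.0
t 4.6 tcp [484.4 260.  300.7] yaw [-3.142 -0.     1.78 ] tip in board [-170.3   14.9  101.7] F world [-0.3  0.1  0.2] along -0.2 -0.3
clock: 5.6
eef_pos: [487.6, 244.0, 300.7]
eef_rot: [3.142, -0.0, 1.78]
wrist_force: [-1.2, 2.2, 0.7]
finger_gap: 94.3
finger_force: 1.2
t 5.6 tcp [487.6 244.  300.7] yaw [ 3.142 -0.     1.78 ] tip in board [-154.    14.6  101.7] F world [-1.2  2.2  0.7] along -2.4 -0.7
((-95.04853057861328, 15.196212768554688), (100.20523071289062, 119.9349136352539), 0.38187873363494873)
  x range -30 [-136.6  -45.7]
  x range 0 [-142.7  -46. ]
  x range 30 [-142.8  -46.1]
  x range 60 [-142.   -46.1]
```

View pics/b.png

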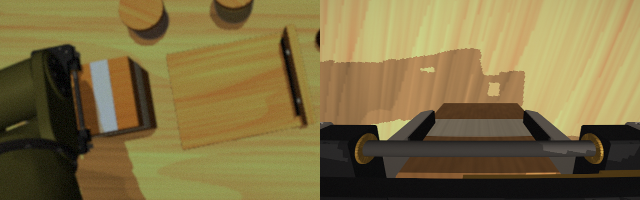

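```bash
python3 -m creep '{"slide":[[0.06,-0.25,0],[0.06,-0.3,0],[0.06,-0.3,0],[0.07,-0.3,0],[0.06,-0.3,0],[0.06,-0.3,0],[0.06,-0.25,0],[0.06,-0.25,0]],"turn":[0,0,0,0,0,0,0,0],"claw":[1,1,1,1,1,1,1,1]}'
python3 -m creep '{"slide":[[0.04,-0.2,0],[0.04,-0.2,0],[0.04,-0.2,0],[0.04,-0.2,0],[0.04,-0.2,0],[0.04,-0.15,0],[0.03,-0.15,0],[0.03,-0.15,0]],"turn":[0,0,0,0,0,0,0,0],"claw":[1,1,1,1,1,1,1,1]}';  python3 - <<'E'
from h import *
state()
for cam in ("top","scene"):
    im,d=manip.camera(cam); W=tob(cloud(cam,d)); x,y,z=np.moveaxis(W,-1,0)
    k=(z>180)&(z<194)&(x<30)&(x>-120)&(abs(y)<120); P=W[k]
    print(cv2.minAreaRect(P[:,:2].astype(np.float32)))
    for lo in (-30,0,30,60):
        q=P[abs(P[:,1]-lo)<10]; print("  x range",lo,np.percentile(q[:,0],[2,98]).round(1))
E
```

```text
clock: 6.7
eef_pos: [492.5, 221.5, 300.7]
eef_rot: [-3.142, -0.0, 1.78]
wrist_force: [-0.0, 2.0, 0.5]
finger_gap: 94.3
finger_force: 1.2
clock: 7.7
eef_pos: [495.5, 207.1, 300.6]
eef_rot: [3.142, 0.0, 1.78]
wrist_force: [-0.3, 3.4, 1.0]
finger_gap: 93.9
finger_force: 1.1
t 7.7 tcp [495.5 207.1 300.6] yaw [3.142 0.    1.78 ] tip in board [-116.2   14.6  101.6] F world [-0.3  3.4  1. ] along -3.4 0.4
((-55.78761291503906, 15.4642333984375), (119.75873565673828, 97.58277130126953), 89.7878646850586)
  x range -30 [-92.5  -8. ]
  x range 0 [-92.6  -7.9]
  x range 30 [-92.3  -7.9]
  x range 60 [-92.2  -7.8]
((-55.145450592041016, 17.012592315673828), (123.6147232055664, 94.59142303466797), 89.59375762939453)
  x range -30 [-91.8  -9.5]
  x range 0 [-92.1  -9.5]
  x range 30 [-91.7  -9.1]
  x range 60 [-84.2  -8.9]
```

```bash
python3 -m creep '{"slide":[[0.02,-0.1,0],[0.02,-0.1,0],[0.02,-0.1,0],[0.02,-0.1,0],[0.02,-0.1,0],[0.02,-0.1,0],[0.02,-0.1,0],[0,0,0]],"turn":[0,0,0,0,0,0,0,0],"claw":[1,1,1,1,1,1,1,1]}';  cat > m.py <<'E'
from h import *
state()
for cam in ("top","scene"):
    im,d=manip.camera(cam); W=tob(cloud(cam,d)); x,y,z=np.moveaxis(W,-1,0)
    k=(z>180)&(z<200)&(x<30)&(x>-120)&(abs(y)<120); P=W[k]
    q=P[abs(P[:,1]-15)<50]; q=q[(q[:,0]<-10)&(q[:,0]>-70)]
    print(cam,"top tilt dz/dx",np.polyfit(q[:,0],q[:,2],1).round(4))
    for lo in (-30,0,30,60):
        q=P[abs(P[:,1]-lo)<10]; print("  x front",lo,np.percentile(q[:,0],[98]).round(1))
E
python3 m.py
```

```text
clock: 8.8
eef_pos: [496.9, 200.2, 300.7]
eef_rot: [3.142, -0.0, 1.78]
wrist_force: [-0.6, 3.5, 0.2]
finger_gap: 94.1
finger_force: 1.5
t 8.8 tcp [496.9 200.2 300.7] yaw [ 3.142 -0.     1.78 ] tip in board [-109.2   14.5  101.7] F world [-0.6  3.5  0.2] along -3.5 0.2
top top tilt dz/dx [-1.370000e-02  1.895885e+02]
  x front -30 [-0.8]
  x front 0 [-0.8]
  x front 30 [-0.8]
  x front 60 [-1.]
scene top tilt dz/dx [-1.400000e-02  1.904003e+02]
  x front -30 [-3.1]
  x front 0 [-2.5]
  x front 30 [-2.1]
  x front 60 [-2.2]
```

```bash
python3 -m creep '{"slide":[[0.01,-0.05,0],[0.01,-0.05,0],[0.01,-0.05,0],[0.01,-0.05,0],[0,0,0],[0,0,0]],"turn":[0,0,0,0,0,0],"claw":[1,1,1,1,1,1]}'; python3 m.py
```

```text
clock: 9.65
eef_pos: [497.3, 198.6, 301.1]
eef_rot: [3.14, -0.001, 1.78]
wrist_force: [-1.5, 7.2, 3.9]
finger_gap: 93.8
finger_force: 3.7
t 9.65 tcp [497.3 198.6 301.1] yaw [ 3.14e+00 -1.00e-03  1.78e+00] tip in board [-107.5   14.5  102.1] F world [-1.5  7.2  3.9] along -7.4 0.1
top top tilt dz/dx [-2.530000e-02  1.897323e+02]
  x front -30 [1.6]
  x front 0 [1.7]
  x front 30 [1.6]
  x front 60 [1.9]
scene top tilt dz/dx [-2.050000e-02  1.907326e+02]
  x front -30 [0.1]
  x front 0 [0.1]
  x front 30 [0.2]
  x front 60 [0.4]
```

The force rose to 7.4 N and the front is level across its width, so the foot is seated against the edge. Next I'll back off slightly, go up to about 155 mm and look again.

```bash
python3 -m creep '{"slide":[[-0.05,0.2,0],[-0.1,0.4,0],[0,0,1.5],[0,0,2],[0,0,2],[0,0,0],[0,0,0]],"turn":[0,0,0,0,0,0,0],"claw":[1,1,1,1,1,1,1]}'; python3 m.py
```

```text
clock: 10.62
eef_pos: [495.7, 204.1, 355.3]
eef_rot: [-3.141, 0.0, 1.78]
wrist_force: [-1.6, 0.0, 0.1]
finger_gap: 94.0
finger_force: 0.0
t 10.62 tcp [495.7 204.1 355.3] yaw [-3.141  0.     1.78 ] tip in board [-113.2   14.1  156.3] F world [-1.6  0.   0.1] along -0.4 -1.6
top top tilt dz/dx [-1.270000e-02  1.895334e+02]
  x front -30 [-1.7]
  x front 0 [-2.]
  x front 30 [-1.6]
  x front 60 [-1.6]
scene top tilt dz/dx [-1.190000e-02  1.904086e+02]
  x front -30 [-3.]
  x front 0 [-2.8]
  x front 30 [-2.7]
  x front 60 [-2.7]
```

```bash
for i in 1; do python3 -m creep '{"slide":[[0.04,-0.2,0],[0.04,-0.2,0],[0.04,-0.2,0],[0.04,-0.2,0],[0.04,-0.2,0],[0.04,-0.2,0],[0.04,-0.2,0],[0.04,-0.2,0]],"turn":[0,0,0,0,0,0,0,0],"claw":[1,1,1,1,1,1,1,1]}'; done; python3 m.py; python3 -c "
from h import *
cv2.imwrite('pics/c.png',manip.camera('scene')[0][120:400,200:600,::-1])"
```

```text
clock: 11.72
eef_pos: [499.0, 188.0, 355.7]
eef_rot: [3.142, -0.0, 1.78]
wrist_force: [-0.8, 3.0, 2.2]
finger_gap: 94.3
finger_force: 1.5
t 11.72 tcp [499.  188.  355.7] yaw [ 3.142 -0.     1.78 ] tip in board [-96.9  14.  156.7] F world [-0.8  3.   2.2] along -3.1 -0.1
top top tilt dz/dx [-8.780000e-02  1.907155e+02]
  x front -30 [13.3]
  x front 0 [13.2]
  x front 30 [13.4]
  x front 60 [13.4]
scene top tilt dz/dx [-8.550000e-02  1.916146e+02]
  x front -30 [12.6]
  x front 0 [12.7]
  x front 30 [13.1]
  x front 60 [13.1]
```

View pics/c.png

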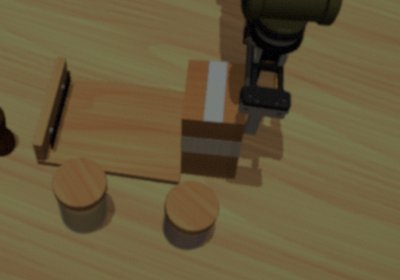

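The carton, at (212,120), is tilting squarely over the edge and the fingers are high on its back. I'll continue.

```bash
python3 -m creep '{"slide":[[0.04,-0.2,0],[0.05,-0.2,0],[0.04,-0.2,0],[0.04,-0.2,0],[0.04,-0.2,0],[0.05,-0.2,0],[0.04,-0.2,0],[0.04,-0.2,0]],"turn":[0,0,0,0,0,0,0,0],"claw":[1,1,1,1,1,1,1,1]}'
python3 -m creep '{"slide":[[0.04,-0.2,0],[0.05,-0.2,0],[0.04,-0.2,0],[0.04,-0.2,0],[0.04,-0.2,0],[0.05,-0.2,0],[0.04,-0.2,0],[0.04,-0.2,0]],"turn":[0,0,0,0,0,0,0,0],"claw":[1,1,1,1,1,1,1,1]}'
cat > n.py <<'E'
from h import *
state()
for cam in ("top","scene"):
    im,d=manip.camera(cam); W=tob(cloud(cam,d))
    for r in manip.cut_out("carton",cam)[:1]:
        P=W[r["mask"]&(d>0)]; P=P[(abs(P[:,1]-15)<100)]
        print(cam,round(r["score"],2),"pct x",np.percentile(P[:,0],[1,50,99]).round(1),"y",np.percentile(P[:,1],[1,99]).round(1),"z",np.percentile(P[:,2],[1,50,99]).round(1))
        T=P[P[:,2]>110]; print(cv2.minAreaRect(T[:,:2].astype(np.float32)),np.linalg.lstsq(np.c_[T[:,:2],np.ones(len(T))],T[:,2],rcond=None)[0].round(3))
E
python3 n.py
```

```text
clock: 12.88
eef_pos: [502.4, 172.0, 355.6]
eef_rot: [3.142, 0.0, 1.78]
wrist_force: [-0.2, 2.9, 2.0]
finger_gap: 94.1
finger_force: 1.3
clock: 13.88
eef_pos: [505.8, 156.0, 355.6]
eef_rot: [-3.142, 0.0, 1.78]
wrist_force: [-0.6, 2.0, 1.4]
finger_gap: 94.0
finger_force: 0.9
t 13.88 tcp [505.8 156.  355.6] yaw [-3.142  0.     1.78 ] tip in board [-64.1  13.9 156.6] F world [-0.6  2.   1.4] along -2.1 -0.2
top 0.66 pct x [-58.9   3.8  57.4] y [-45.5  73.7] z [ 57.4 194.5 212.9]
((-3.2319564819335938, 14.573974609375), (121.43319702148438, 124.43963623046875), 89.8131332397461) [-1.38000e-01  6.70000e-02  1.92761e+02]
scene 0.76 pct x [-97.9  -9.2  56.9] y [-41.7  77.8] z [ 13.8 181.  213.2]
((-8.476638793945312, 23.06060791015625), (141.09214782714844, 134.61654663085938), 89.80805969238281) [-2.50000e-02 -3.51000e-01  1.95293e+02]
```

```bash
python3 -m creep '{"slide":[[0.04,-0.2,0],[0.05,-0.2,0],[0.04,-0.2,0],[0.04,-0.2,0],[0.04,-0.2,0],[0.05,-0.2,0],[0.04,-0.2,0],[0.04,-0.2,0]],"turn":[0,0,0,0,0,0,0,0],"claw":[1,1,1,1,1,1,1,1]}'
python3 -m creep '{"slide":[[0.03,-0.15,0],[0.03,-0.15,0],[0.03,-0.15,0],[0.03,-0.15,0],[0,0,0],[0,0,0]],"turn":[0,0,0,0,0,0],"claw":[1,1,1,1,1,1]}'
python3 n.py
```

```text
clock: 15.08
eef_pos: [509.2, 140.0, 355.6]
eef_rot: [-3.141, 0.0, 1.78]
wrist_force: [-0.4, -0.8, 1.2]
finger_gap: 93.9
finger_force: 0.4
clock: 15.82
eef_pos: [510.4, 134.2, 355.6]
eef_rot: [-3.142, 0.0, 1.78]
wrist_force: [-0.0, 0.2, -0.4]
finger_gap: 93.8
finger_force: 0.0
t 15.82 tcp [510.4 134.2 355.6] yaw [-3.142  0.     1.78 ] tip in board [-41.8  13.8 156.6] F world [-0.   0.2 -0.4] along -0.2 0.0
top 0.62 pct x [-29.   32.5  87.2] y [-45.7  73.4] z [ 19.1 188.4 213.8]
((27.01435089111328, 14.435501098632812), (121.2759780883789, 123.11892700195312), 89.84110260009766) [-2.80000e-01  6.50000e-02  1.96689e+02]
scene 0.9 pct x [-95.3   9.   85.3] y [-42.   77.8] z [ 21.  167.2 214. ]
((11.426544189453125, 24.57720947265625), (152.7084197998047, 141.1636199951172), 0.23691384494304657) [-1.40000e-02 -3.25000e-01  1.89452e+02]
```

```bash
python3 -m creep '{"slide":[[0,0,0],[0,0,0],[0,0,0],[0,0,0],[0,0,0],[0,0,0]],"turn":[0,0,0,0,0,0],"claw":[1,1,1,1,1,1]}'
python3 n.py;python3 -c "
from h import *
cv2.imwrite('pics/d.png',manip.camera('scene')[0][120:400,200:600,::-1])"
```

```text
clock: 16.77
eef_pos: [510.4, 134.2, 355.7]
eef_rot: [3.142, 0.0, 1.78]
wrist_force: [0.1, -0.2, -0.1]
finger_gap: 94.0
finger_force: 0.0
t 16.77 tcp [510.4 134.2 355.7] yaw [3.142 0.    1.78 ] tip in board [-41.8  13.8 156.7] F world [ 0.1 -0.2 -0.1] along 0.3 0.1
top 0.58 pct x [-29.2  32.2  87.2] y [-45.7  73.5] z [ 45.  188.6 214.1]
((26.970958709716797, 10.336029052734375), (129.7615509033203, 122.91675567626953), 89.9173583984375) [-2.75000e-01  8.00000e-02  1.96069e+02]
scene 0.84 pct x [-95.5   9.3  85.6] y [-41.9  77.7] z [ 19.4 167.  214.2]
((11.875923156738281, 23.775043487548828), (141.26351928710938, 152.17140197753906), 89.5483169555664) [-8.00000e-03 -3.26000e-01  1.89224e+02]
```

View pics/d.png

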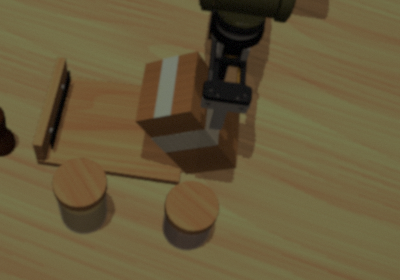

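The carton, at (180,110), is leaning about 0.45 rad and barely balanced. I'll nudge it on.

```bash
python3 -m creep '{"slide":[[0.03,-0.15,0],[0.03,-0.15,0],[0.03,-0.15,0],[0.03,-0.15,0],[0.03,-0.15,0],[0.03,-0.15,0],[0.03,-0.15,0],[0,0,0]],"turn":[0,0,0,0,0,0,0,0],"claw":[1,1,1,1,1,1,1,1]}'
python3 -m creep '{"slide":[[0,0,0],[0,0,0],[0,0,0],[0,0,0]],"turn":[0,0,0,0],"claw":[1,1,1,1]}'
python3 n.py
```

```text
clock: 18.02
eef_pos: [512.5, 123.6, 355.6]
eef_rot: [-3.142, 0.0, 1.78]
wrist_force: [0.1, -0.3, 0.3]
finger_gap: 94.3
finger_force: 0.0
clock: 18.52
eef_pos: [512.5, 123.7, 355.7]
eef_rot: [3.142, -0.0, 1.78]
wrist_force: [0.1, -0.3, -1.0]
finger_gap: 93.8
finger_force: 0.0
t 18.52 tcp [512.5 123.7 355.7] yaw [ 3.142 -0.     1.78 ] tip in board [-31.1  13.6 156.7] F world [ 0.1 -0.3 -1. ] along 0.3 0.1
top 0.84 pct x [-19.3  58.3 134. ] y [-46.1  72.7] z [ 47.4 117.8 121.2]
((55.15589141845703, 14.34884262084961), (120.91323852539062, 160.7353515625), 89.90248107910156) [-1.00000e-03 -1.00000e-03  1.17921e+02]
scene 0.9 pct x [-53.9  47.  133.2] y [-42.5  77.7] z [ 20.8 117.6 122.1]
((39.72789001464844, 26.564525604248047), (145.6730499267578, 190.90301513671875), 89.86430358886719) [-6.00000e-03  1.20000e-02  1.18897e+02]
```

```bash
python3 -m creep '{"slide":[[-0.38,1.8,0],[-0.38,1.8,0],[-0.38,1.8,0],[0,0,0],[0,0,-3.7],[0,0,-3.7],[0,0,-3.7],[0,0,0]],"turn":[0,0,0,0.003,0,0,0,0],"claw":[1,1,1,1,1,1,1,1]}'
python3 n.py;python3 -c "
from h import *
cv2.imwrite('pics/e.png',np.hstack([manip.camera(c)[0][120:400,s:s+400,::-1] for c,s in (('top',80),('scene',200))]))"
```

```text
clock: 19.73
eef_pos: [500.7, 177.4, 242.7]
eef_rot: [-3.137, 0.0, 1.783]
wrist_force: [0.6, 0.8, 0.3]
finger_gap: 94.0
finger_force: 0.0
t 19.73 tcp [500.7 177.4 242.7] yaw [-3.137  0.     1.783] tip in board [-86.1  13.4  43.7] F world [0.6 0.8 0.3] along -0.7 0.7
top 0.6 pct x [-52.9  40.1 131.9] y [-45.9  72.9] z [ 53.3 117.7 121.1]
((39.62892150878906, 14.418342590332031), (189.3486785888672, 121.28215789794922), 0.14424897730350494) [ 1.0000e-03 -1.0000e-03  1.1778e+02]
scene 0.66 pct x [-53.6  39.  133.2] y [-42.3  77.5] z [ 22.9 117.7 121.9]
((39.483924865722656, 15.86684799194336), (190.61102294921875, 124.57003021240234), 0.05026949197053909) [ 0.00000e+00 -9.00000e-03  1.18581e+02]
```

View pics/e.png

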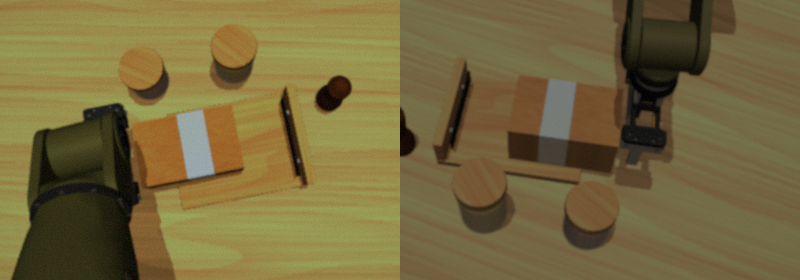

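The carton lies flat and square on the board, at (188,147) in the top view and (562,122) in the scene view. The fingers are behind its foot end, so I'll push.

```bash
python3 -m creep '{"slide":[[0.1,-0.45,0],[0.09,-0.4,0],[0.08,-0.4,0],[0.04,-0.2,0],[0.04,-0.2,0],[0.04,-0.2,0],[0.04,-0.2,0],[0.04,-0.2,0]],"turn":[0,0,0,0,0,0,0,0],"claw":[1,1,1,1,1,1,1,1]}'
python3 -m creep '{"slide":[[0.06,-0.25,0],[0.06,-0.3,0],[0.07,-0.3,0],[0.06,-0.3,0],[0.07,-0.3,0],[0.06,-0.3,0],[0.07,-0.3,0],[0.06,-0.3,0]],"turn":[0,0,0,0,0,0,0,0],"claw":[1,1,1,1,1,1,1,1]}'
python3 -m creep '{"slide":[[0.06,-0.3,0],[0.06,-0.3,0],[0.07,-0.3,0],[0.06,-0.3,0],[0.07,-0.3,0],[0.06,-0.3,0],[0.07,-0.3,0],[0.06,-0.3,0]],"turn":[0,0,0,0,0,0,0,0],"claw":[1,1,1,1,1,1,1,1]}'
python3 n.py
```

```text
clock: 21.02
eef_pos: [505.8, 155.1, 244.7]
eef_rot: [-3.142, -0.0, 1.783]
wrist_force: [-1.0, 1.0, -0.0]
finger_gap: 94.0
finger_force: 0.9
clock: 22.02
eef_pos: [510.9, 131.5, 244.6]
eef_rot: [-3.142, -0.0, 1.783]
wrist_force: [-1.0, 2.4, -0.0]
finger_gap: 94.0
finger_force: 1.0
clock: 23.02
eef_pos: [516.0, 107.5, 244.6]
eef_rot: [-3.142, -0.0, 1.783]
wrist_force: [-0.6, 1.2, -1.0]
finger_gap: 94.1
finger_force: 1.0
t 23.02 tcp [516.  107.5 244.6] yaw [-3.142 -0.     1.783] tip in board [-14.5  13.7  45.6] F world [-0.6  1.2 -1. ] along -1.3 -0.3
top 0.93 pct x [ 19.2 102.6 183.2] y [-45.8  74.4] z [ 24.1 117.8 121.2]
((99.79421997070312, 12.590076446533203), (169.74722290039062, 125.35128784179688), 0.25459739565849304) [-1.40000e-02 -6.00000e-03  1.19959e+02]
scene 0.61 pct x [ -2.5  95.1 183.8] y [-42.8  77.7] z [ 19.  117.6 122.2]
((89.87232971191406, 23.00345230102539), (140.00543212890625, 191.1188201904297), 88.47208404541016) [-1.2000e-02 -1.0000e-03  1.1996e+02]
```

```bash
python3 -m creep '{"slide":[[0.06,-0.3,0],[0.06,-0.3,0],[0.07,-0.3,0],[0.06,-0.3,0],[0.07,-0.3,0],[0.06,-0.3,0],[0.07,-0.3,0],[0.06,-0.3,0]],"turn":[0,0,0,0,0,0,0,0],"claw":[1,1,1,1,1,1,1,1]}'
python3 -m creep '{"slide":[[0.06,-0.3,0],[0.06,-0.3,0],[0.07,-0.3,0],[0.06,-0.3,0],[0.05,-0.2,0],[0.02,-0.1,0],[0.02,-0.1,0],[0.02,-0.1,0]],"turn":[0,0,0,0,0,0,0,0],"claw":[1,1,1,1,1,1,1,1]}'
python3 n.py;python3 -c "
from h import *
cv2.imwrite('pics/f.png',cv2.resize(manip.camera('top')[0][180:320,220:420,::-1],(600,420)))"
```

```text
clock: 24.22
eef_pos: [521.1, 83.5, 244.7]
eef_rot: [3.142, -0.0, 1.783]
wrist_force: [-1.3, 2.9, 2.4]
finger_gap: 93.9
finger_force: 1.5
clock: 25.22
eef_pos: [524.7, 66.6, 244.6]
eef_rot: [-3.142, 0.0, 1.783]
wrist_force: [-0.6, 2.7, 2.4]
finger_gap: 93.7
finger_force: 1.4
t 25.23 tcp [524.7  66.6 244.6] yaw [-3.142  0.     1.783] tip in board [27.2 13.5 45.6] F world [-0.6  2.7  2.4] along -2.8 -0.1
top 0.71 pct x [ 70.8 150.6 224.2] y [-45.9  72.6] z [ 61.7 117.8 121.2]
((145.811767578125, 14.188735961914062), (121.00506591796875, 160.94117736816406), 89.41432189941406) [-1.00000e-03  0.00000e+00  1.17943e+02]
scene 0.95 pct x [ 39.5 137.  224.1] y [-42.2  77.4] z [ 21.6 117.6 122. ]
((131.22720336914062, 20.528709411621094), (132.6968231201172, 190.4132843017578), 89.66395568847656) [-1.00000e-03 -6.00000e-03  1.18869e+02]
```

View pics/f.png

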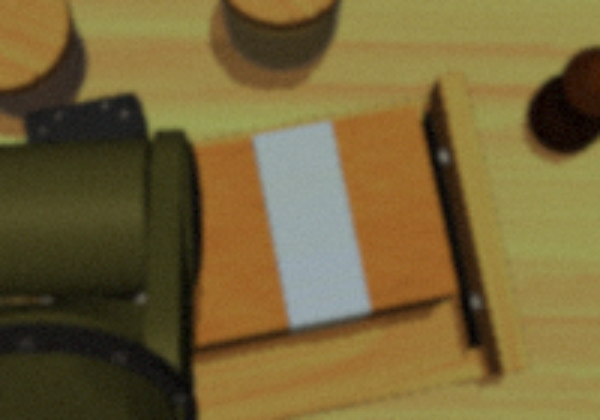

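The carton's end at (435,200) is about 10-20 mm short of the dark buffer. I'll approach at 1 mm per row.

```bash
python3 -m creep '{"slide":[[0.02,-0.1,0],[0.02,-0.1,0],[0.02,-0.1,0],[0.02,-0.1,0],[0.02,-0.1,0],[0.02,-0.1,0],[0.02,-0.1,0]],"turn":[0,0,0,0,0,0,0],"claw":[1,1,1,1,1,1,1]}' | grep -E "pos|_force"
for k in 1; do python3 -m creep '{"slide":[[0.02,-0.1,0],[0.02,-0.1,0]],"turn":[0,0],"claw":[1,1]}'| grep -E "pos|_force"; done
python3 n.py
```

```text
eef_pos: [526.1, 59.6, 244.6]
wrist_force: [0.3, 2.4, -0.6]
finger_force: 0.9
eef_pos: [526.5, 57.6, 244.6]
wrist_force: [0.4, 1.6, -0.8]
finger_force: 0.9
t 26.6 tcp [526.5  57.6 244.6] yaw [-3.142 -0.     1.783] tip in board [36.5 13.4 45.6] F world [ 0.4  1.6 -0.8] along -1.5 0.7
top 0.74 pct x [ 79.7 160.7 234.3] y [-46.2  73.3] z [ 24.5 117.8 121.3]
((153.88827514648438, 9.59625244140625), (165.86061096191406, 130.9795684814453), 1.4378678798675537) [-2.90000e-02 -2.30000e-02  1.23571e+02]
scene 0.88 pct x [ 47.8 145.2 232.7] y [-42.8  77.3] z [ 20.4 117.6 122.2]
((140.2047882080078, 25.574203491210938), (144.44078063964844, 189.77175903320312), 88.2926254272461) [-6.00000e-03 -4.00000e-03  1.19583e+02]
```

Every shift from here is 0.5 mm, and I'll read the force after each one.

```bash
python3 -m creep '{"slide":[[0.01,-0.05,0],[0.01,-0.05,0],[0.01,-0.05,0],[0.01,-0.05,0]],"turn":[0,0,0,0],"claw":[1,1,1,1]}'| grep -E "pos|_force"
```

```text
eef_pos: [526.9, 55.7, 244.7]
wrist_force: [-0.7, 2.4, 1.2]
finger_force: 1.5
```

```bash
python3 -m creep '{"slide":[[0.01,-0.05,0],[0.01,-0.05,0],[0.01,-0.05,0]],"turn":[0,0,0],"claw":[1,1,1]}'| grep -E "pos|_force"
```

```text
eef_pos: [527.1, 54.6, 244.7]
wrist_force: [-1.8, 12.1, 2.2]
finger_force: 5.8
```

Contact at about 12 N. I'll hold here.

```bash
python3 -m creep '{"slide":[[0,0,0],[0,0,0]],"turn":[0,0],"claw":[1,1]}'| grep -E "pos|_force"; python3 n.py
```

```text
eef_pos: [527.1, 54.6, 244.7]
wrist_force: [-1.5, 9.5, 2.1]
finger_force: 4.3
t 27.93 tcp [527.1  54.6 244.7] yaw [ 3.141e+00 -1.000e-03  1.783e+00] tip in board [39.5 13.4 45.7] F world [-1.5  9.5  2.1] along -9.6 0.6
top 0.6 pct x [ 84.7 165.2 237.7] y [-46.1  74. ] z [ 20.5 117.8 121.1]
((157.37744140625, 14.513042449951172), (121.31404876708984, 163.13584899902344), 89.8916244506836) [-5.00000e-03 -4.00000e-03  1.18885e+02]
scene 0.87 pct x [ 51.8 148.7 234.3] y [-41.7  77.3] z [ 22.  117.6 121.8]
((142.30531311035156, 26.218692779541016), (144.3284149169922, 188.42991638183594), 89.01859283447266) [-0.00000e+00 -8.00000e-03  1.18665e+02]
```

```bash
python3 -m creep '{"slide":[[0,-0.02,0],[0,0,0],[0,0,0],[0,0,0],[0,0,0],[0,0,0],[0,0,0],[0,0,0]],"turn":[0,0,0,0,0,0,0,0],"claw":[1,1,1,1,1,1,1,1]}'| grep -E "pos|_force"
python3 -m creep '{"slide":[[-0.02,0.1,0],[-0.06,0.3,0],[-0.2,1,0],[-0.4,2,0],[-0.4,2,0],[-0.4,2,3],[0,0,5],[0,0,5]],"turn":[0,0,0,0,0,0,0,0],"claw":[1,1,1,1,1,1,1,1]}'
python3 -m creep '{"slide":[[-0.4,4,3],[-0.4,4,0],[-0.4,4,0],[0,0,0]],"turn":[0,0,0,0],"claw":[1,1,1,1]}'|grep pos
python3 n.py;python3 -c "
from h import *
a=manip.camera('top'); W=tob(cloud('top',a[1])); x,y,z=np.moveaxis(W,-1,0)
k=(abs(z-118)<8)&(abs(y-14)<75)&(x>20)&(x<262); P=W[k]; print(cv2.minAreaRect(P[:,:2].astype(np.float32)))
cv2.imwrite('pics/g.png',np.hstack([cv2.resize(i,(400,280)) for i in (a[0][180:320,220:420,::-1],manip.camera('scene')[0][190:330,220:420,::-1])]))"
```

```text
eef_pos: [527.1, 54.6, 244.7]
wrist_force: [-0.0, 9.4, 2.1]
finger_force: 5.2
clock: 30.12
eef_pos: [511.9, 128.7, 376.0]
eef_rot: [-3.141, 0.0, 1.784]
wrist_force: [0.4, 0.1, 0.2]
finger_gap: 94.2
finger_force: 0.0
eef_pos: [499.6, 250.3, 404.4]
t 30.62 tcp [499.6 250.3 404.4] yaw [-3.141 -0.     1.786] tip in board [-157.6   27.7  205.4] F world [ 0.1 -0.5 -0.1] along 0.5 0.0
top 0.7 pct x [ 50.3 142.7 237.1] y [-46.2  74.3] z [ 18.4 117.8 121.1]
((143.59649658203125, 14.32944107055664), (190.20606994628906, 120.99089813232422), 0.06694890558719635) [1.00000e-03 0.00000e+00 1.17756e+02]
scene 0.59 pct x [ 48.5 140.3 234.8] y [-43.1  77.2] z [ 21.  117.7 121.9]
((142.1745147705078, 15.145530700683594), (125.3070297241211, 188.9053955078125), 89.73115539550781) [ 1.00000e-03 -8.00000e-03  1.18429e+02]
((143.55369567871094, 14.59891128540039), (121.56510162353516, 190.57736206054688), 89.99180603027344)
```

View pics/g.png

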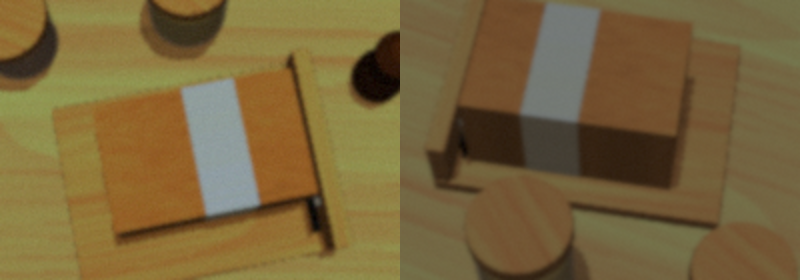

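The carton lies flat and square on the board, with its end at (308,130) against the buffer. The jars and mill are where they were, and the arm is clear.

```bash
python3 -c "
from h import *
print(manip.sign_off())"
```

```text
the job is handed in; nothing more can be done
None
```

The carton lies flat and square on the board, was pressed against the end buffer at about 10 N (peak reading 12 N) for over a second and left there with the arm clear, and the job is handed in at about 31 s of the 72 s allowed.

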